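# Put the napkin rings away on their rod

## Task

Put the napkin rings away: first clear the lemon and the garlic bulb out of the trough of the wooden stand into the white bowl, then lay every octagonal napkin ring in the trough with its bore along the trough. Then slide the rod, tip first, from the stand's right-hand end through the end board, all the rings and the other end board until its wooden grip is up against the stand, let go, and leave the salt mill where it is.

Things in the scene. Friction and masses are not known exactly. Their poses are not given: they have to be found in the camera images.
- stand: fixed wooden napkin-ring stand on the worktop, left of the hob cover, foot 80 x 192 mm, 116 mm high: two end boards (60 mm wide, 10 thick, inner faces 156 mm apart), each with a round 19 mm hole; between them a trough, open above, flat floor and 45 degree sides, all of it lower than 80 mm. Origin: centre of the foot's underside; y along the trough, +y end at the robot's left; z up
- stand_axis (a point): point on the common axis of the two holes, half-way between the end boards, 94 mm above the worktop; y along the axis. End boards: inner faces at y = -0.078 and +0.078 m, outer faces at -0.088 and +0.088. The trough floor is 28 mm below this point, so a ring lying in the trough has its bore on this axis
- bowl: white ceramic bowl, 160 mm wide at the rim, 55 mm high, heavy (does not move), on the worktop behind the stand. Origin: centre of its underside
- lemon_mid (a point): lemon, 78 mm long (along its x), 55 mm thick; lies in the trough along it. Point: its centre
- garlic_mid (a point): garlic bulb, about 60 mm wide, 58 mm high with its neck up; lies in the trough. Point: its centre, 27 mm above its underside
- rod_grip (a point): centre of the wooden grip (50 long, 16 wide, 26 mm high) of the loose 90 g rod; a steel shaft 12 mm thick, 194 mm long leaves it along +y, shaft axis 7 mm above the grip's underside, last 10 mm tapered. x across the grip, y to the tip, z up. At first it lies on the hob cover (wooden board over the hob, top at z = 52 mm), tip to the robot's left (world +y within 0.15 rad)
- rod_shoulder (a point): point on the shaft axis at the grip's front face, 25 mm ahead of the grip's centre; the grip cannot pass the stand's holes. Axes as rod_grip
- rod_tip (a point): point on the shaft axis at the tip, 194 mm from the shoulder. Axes as rod_grip
- ring_1_mid (a point): dark wooden octagonal napkin ring, 56 mm across flats, 34 mm long, bore 26 mm, 50 g; at first on the hob cover (top z = 52 mm) in front of the rod, resting on a flat, bore level and within 0.35 rad of world y, two upright flats facing front and back. Point: its centre, 28 mm above its underside; y along the bore. Three or four of the four rings are there
- ring_2_mid (a point): dark wooden octagonal napkin ring, 56 mm across flats, 34 mm long, bore 26 mm, 50 g; at first on the hob cover (top z = 52 mm) in front of the rod, resting on a flat, bore level and within 0.35 rad of world y, two upright flats facing front and back. Point: its centre, 28 mm above its underside; y along the bore. Three or four of the four rings are there
- ring_3_mid (a point): dark wooden octagonal napkin ring, 56 mm across flats, 34 mm long, bore 26 mm, 50 g; at first on the hob cover (top z = 52 mm) in front of the rod, resting on a flat, bore level and within 0.35 rad of world y, two upright flats facing front and back. Point: its centre, 28 mm above its underside; y along the bore. Three or four of the four rings are there
- ring_4_mid (a point): dark wooden octagonal napkin ring, 56 mm across flats, 34 mm long, bore 26 mm, 50 g; at first on the hob cover (top z = 52 mm) in front of the rod, resting on a flat, bore level and within 0.35 rad of world y, two upright flats facing front and back. Point: its centre, 28 mm above its underside; y along the bore. Three or four of the four rings are there
- salt_mill: white salt mill, 52 mm wide, 144 mm high, bystander behind the rod. Origin: centre of underside

How it is judged:
By the outcome, as a careful person would: the job done as asked, in the order asked, and still so for the second after the job is handed in, with the robot touching nothing.
Of ring_1, ring_2, ring_3, ring_4 only 3 to 4 are there at a start; the rules pass over those that are not, and their reading is None.
At some moment in a run one of rod may be knocked a few centimetres aside while the robot is not near it.
It also fails if it takes over 208 s, if anything falls off the work surface, if the arm or the gripper's body presses on something with over 40 N, if the wrist force passes 120 N, or if a joint passes its speed limit or range.

## Robot

A 6-joint arm with a two-finger parallel gripper is mounted at the origin on a cart in front of the work surface, level with it; the furniture and walls round the work are solid. World frame = base frame: x ahead of the robot, y to its left, z up, the work surface at z = 0. Lengths are in m, angles in rad, forces in N, time in s.
With the tool pointing down it reaches from about 0.4 to 0.925 m from the base axis. Payload 3.4 kg.
Tool frame: the origin (TCP) lies at the very end of the fingers, on their centre line; the grasp point (between the pads) lies 19 mm behind it; z points along the fingers, y is the line along which they close (so a half turn about z gives the same grasp; the last joint's range is limited). The gripper opens to 85 mm and grips with 20 to 120 N. Pads are 22 mm wide; open, the fingers measure 114 mm over their backs; the gripper's body (76 mm by 85 mm) begins 54 mm behind the grasp point. The pads swing forward as they close: fully open they stand 13 mm farther back than shut.
Start: joints at [-1.319, 0.307, 1.506, -0, 1.328, -0.073], TCP at [0.183, -0.545, 0.231] pointing down, gripper open.
Joint ranges: [-3.12, 3.12], [-1.05, 2.28], [0.14, 2.33], [-1.42, 4.57], [0.1, 2.73], [-2.68, 2.68]. Speed limits (rad/s): [2.57, 2.57, 3.14, 3.14, 3.14, 3.14].

## Interface

Orientations are given as a rotation vector (axis times angle).
In Python, from station import robot, vision gives the robot as it stands.
- The arm moves only by the tool step_arm, never from a script. Its argument "moves" is a list of rows, each a list of 4 numbers: the shift along the world's x, y, z in cm, then the turn about the world's z in degrees. In form: [[tx, ty, tz, roll], ...]. A call has 1 to 5 rows; each row shifts and turns the commanded pose from where the row before left it; what a row does not reach is not made up. A row lasts 1/8 s, in which the tool goes at most 62.5 mm and 10.7 degrees, less where a joint would pass 70% of its speed; a pose out of reach is approached as far as the arm can. A call is refused whole if a number of a shift passes 6.25 or a number of a turn 10.7, either way. A call with a gripper value outside its range is refused whole. "fingers" is the opening, from 0 (shut) to 1 (fully open), set as the call begins (left out, the last holds). The fingers move at their own pace and stop on an object; "squeeze" is the grip in N (left out, the last holds). Time passes only in rows, so rows that do not move let the fingers close. It gives the time, the measured TCP pose, the force, the opening and the grip force at its end, in the units of the state.
- robot.state(): the state, without advancing time (a new reading comes with each control period).
- vision.camera(name): name is "side" or "top" or "wrist"; returns a dict with "pixels" (400x640x3 uint8, red, green, blue), "range_z" (400x640 float32, m along the optical axis (not along the pixel's ray), 0 where there is no reading), "K" (3x3 intrinsics, pixels), "distortion" ([k1, k2, p1, p2, k3] as OpenCV has them; the pictures are not rectified), "eye" and "rotation" of the camera in the world. Camera axes: x right, y up, looking along -z (the intrinsics and any distortion apply to the point x, -y, -z); pixel columns grow to the right and rows downward; lengths in m; the calibration is good to about 2 mm. A picture is of the moment at which its call begins.
- robot.hand_in(): hands the job in; it is judged then, once.
Trained networks look in the newest picture that a camera, given by its name, has taken for a name from the list of things; names that differ only in an ending like _2 or _b are one class to them, and where a whole thing is asked for, a point or a joint stands for the part that bears it (a point fixed in the world has none). Each returns a list of dicts, best first, with "conf" (0 to 1); they miss things now and then, are a little off and sometimes report something else, mostly with a low value. They report only what shows in the picture. A call takes as long as a camera call.
- vision.boxes_of(camera, target): "bbox" ([left, top, width, height] in pixels, round what is visible of it).
The state is a dict: "t": time; "qpos": joint angles; "qd": joint speeds; "effort": joint torques, N m; "tcp_pos": TCP position; "tool_rot": TCP orientation; "contact_force": force on the tool from outside, world axes, zero at the start; "torque": the same for the moment, N m; "gripper_width": opening from 0.0 (shut) to 1.0 (fully open); "grip_force": force on a finger pad.
Only numpy, scipy, OpenCV 4.12 (cv2) and the standard library are available. Lean on these libraries where they do the work, as an engineer would, in place of code of your own. Each camera call takes 0.05 s, during which the arm holds its last target. There are 200 camera calls.

## Working session

There is one attempt and no reset: what is moved stays moved. The work goes in short steps, Python scripts to look and compute and a tool call to move; the robot and the scene stay as the last step left them, time stands still between calls to the robot, and variables do not carry over. Pictures are saved under pics/ and viewed, at most 14 in all, crops included, and the job is handed in when it is done.

Besides the shell and the picture viewer there is one more tool, called after "Call:" as name([rows], argument=value, ...), one row to a line, values as JSON. step_arm: Moves the arm, as the interface text tells. Its arguments: {"type":"object","properties":{"moves":{"type":"array"},"fingers":{"type":"number"},"squeeze":{"type":"number"}},"required":["moves"]}

```bash
ls; mkdir -p pics; cat > h.py <<'E'
import numpy as np, cv2
from station import robot, vision
def cloud(c):
    K=np.array(c["K"],float);d=np.array(c["distortion"],float)
    v,u=np.mgrid[0:400,0:640]
    p=cv2.undistortPoints(np.stack([u,v],-1).reshape(-1,1,2).astype(np.float64),K,d).reshape(400,640,2)
    z=c["range_z"].astype(float)
    P=np.stack([p[...,0]*z,-p[...,1]*z,-z],-1)@np.array(c["rotation"]).T+np.array(c["eye"])
    P[z<=0]=np.nan
    return P
def shot(n,f=None):
    c=vision.camera(n)
    if f: cv2.imwrite("pics/"+f,c["pixels"][...,::-1])
    return c,cloud(c)
E
python3 - <<'E'
from h import *
for n in ("top","side"):
    c,P=shot(n,n+"0.png"); print(n,np.round(c["eye"],3),np.round(c["K"],0).tolist())
    for t in ["stand","bowl","lemon_mid","garlic_mid","rod_grip","ring_1_mid","salt_mill"]:
        for b in vision.boxes_of(n,t)[:5]:
            l,tp,w,h=[int(round(x)) for x in b["bbox"]]
            Q=P[tp:tp+h,l:l+w].reshape(-1,3); 
            print(t,round(b["conf"],2),[l,tp,w,h],np.round(P[min(399,tp+h//2),min(639,l+w//2)],3))
print(robot.state())
E
```

```text
picsTraceback (most recent call last):
  File "<stdin>", line 3, in <module>
  File "h.py", line 14, in shot
    return c,cloud(c)
             ~~~~~^^^
  File "h.py", line 8, in cloud
    P=np.stack([p[...,0]*z,-p[...,1]*z,-z],-1)@np.array(c["rotation"]).T+np.array(c["eye"])
      ~~~~~~~~~~~~~~~~~~~~~~~~~~~~~~~~~~~~~~~~~~~~~~~~~~~~~~~~~~~~~~~~~~^~~~~~~~~~~~~~~~~~~
ValueError: operands could not be broadcast together with shapes (400,640) (3,)
```

```bash
sed -i 's/np.array(c\["rotation"\]).T/cv2.Rodrigues(np.array(c["rotation"],float))[0].T/' h.py
python3 - <<'E'
from h import *
for n in ("top","side"):
    c,P=shot(n,n+"0.png"); print(n,np.round(c["eye"],3),np.round(c["K"],0).tolist(),c["rotation"])
    for t in ["stand","bowl","lemon_mid","garlic_mid","rod_grip","ring_1_mid","salt_mill"]:
        for b in vision.boxes_of(n,t)[:5]:
            l,tp,w,h=[int(round(x)) for x in b["bbox"]]
            print(t,round(b["conf"],2),[l,tp,w,h],np.round(P[min(399,tp+h//2),min(639,l+w//2)],3))
print(robot.state())
E
```

```text
top [ 0.456 -0.175  1.024] [[417.0, 0.0, 316.0], [0.0, 417.0, 202.0], [0.0, 0.0, 1.0]] [ 0.10207188 -0.09232889 -1.58791839]
stand 0.6 [196, 233, 91, 39] [0.462 0.004 0.064]
bowl 0.57 [198, 142, 65, 67] [0.654 0.044 0.005]
lemon_mid 0.81 [244, 232, 24, 35] [ 0.468 -0.04   0.127]
garlic_mid 0.62 [210, 242, 24, 27] [0.456 0.034 0.125]
rod_grip 0.75 [297, 172, 106, 10] [ 0.632 -0.251  0.065]
side [0.252 0.9   0.73 ] [[481.0, 0.0, 316.0], [0.0, 481.0, 204.0], [0.0, 0.0, 1.0]] [ 0.22720218 -1.44738251 -2.49125914]
stand 0.68 [322, 217, 44, 93] [0.443 0.093 0.115]
bowl 0.62 [234, 238, 65, 47] [ 0.668 -0.003  0.005]
lemon_mid 0.91 [334, 220, 27, 27] [ 0.462 -0.009  0.123]
garlic_mid 0.69 [320, 220, 48, 86] [0.443 0.093 0.115]
garlic_mid 0.68 [234, 235, 67, 48] [ 0.667 -0.008  0.008]
garlic_mid 0.56 [330, 241, 25, 17] [0.459 0.049 0.118]
rod_grip 0.53 [292, 174, 32, 48] [ 0.634 -0.248  0.062]
salt_mill 0.83 [268, 160, 19, 50] [ 0.692 -0.161  0.139]
{'t': 0.85, 'qpos': array([-1.31950205e+00,  3.06799964e-01,  1.50636691e+00, -1.06760821e-05,
        1.32838554e+00, -7.34701759e-02]), 'qd': array([ 0.00100409,  0.00144339,  0.00176538, -0.00111649,  0.00166426,
        0.00096048]), 'effort': array([-7.25183600e-04, -4.57431972e+01, -2.52335125e+01, -7.44825575e-04,
        4.55136687e-04,  6.83996134e-06]), 'tcp_pos': array([ 0.18347089, -0.54497457,  0.23131744]), 'tool_rot': array([ 3.10022374e+00,  5.07897224e-01, -1.06030442e-05]), 'contact_force': array([ 0.23255253, -0.08837088, -0.28616045]), 'torque': array([ 0.01294885, -0.03741133, -0.02710724]), 'grip_force': 0.0, 'gripper_width': 0.999771675368531}
```

View pics/top0.png

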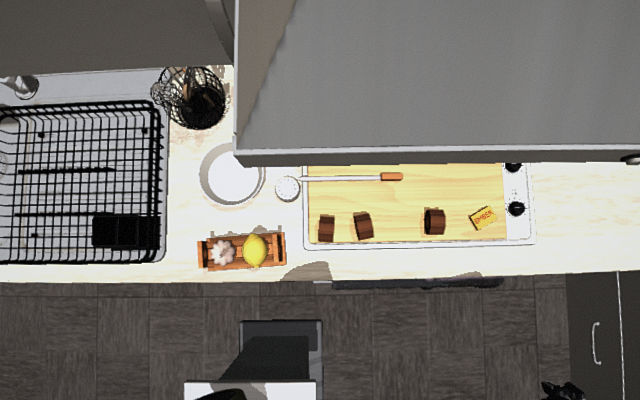

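View pics/side0.png

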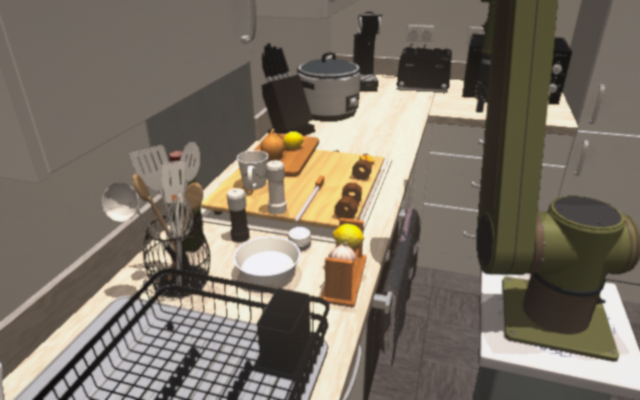

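```bash

python3 - <<'E'
from h import *
c,P=shot("top"); img=c["pixels"]
def pr(m,name):
    Q=P[m]; Q=Q[np.isfinite(Q[:,0])]
    r=cv2.minAreaRect(Q[:,:2].astype(np.float32)); print(name,len(Q),"min",np.round(Q.min(0),3),"max",np.round(Q.max(0),3),"rect",np.round(r[0],3),np.round(r[1],3),round(r[2],1))
    return Q
V,U=np.mgrid[0:400,0:640]
def reg(l,t,r,b): return (U>=l)&(U<=r)&(V>=t)&(V<=b)
z=P[...,2]
for n,r in dict(r1=(312,205,342,245),r2=(348,205,380,245),r3=(418,200,450,240),match=(465,200,500,235)).items():
    pr(reg(*r)&(z>.09)&(z<.125),n); pr(reg(*r)&(z>.06),n+"low")
pr(reg(255,160,302,210)&(z>0.03),"round"); pr(reg(190,130,270,212)&(z>0.045)&(z<0.1),"bowl")
pr(reg(303,165,380,188)&(z>.054),"shaft"); pr(reg(380,165,408,190)&(z>.06),"grip")
pr(reg(190,225,210,280)&(z>.1),"boardL");pr(reg(278,220,292,280)&(z>.1),"boardR");pr(reg(190,225,292,280)&(z>.03),"stand")
pr(reg(235,225,275,275)&(z>.1),"lemon");pr(reg(208,225,236,275)&(z>.1),"garlic")
pr(reg(235,10,640,163)&(z>.2),"hood")
print("hood edge", np.round(P[157,[245,300,400,500,600]],3))
b=cv2.resize(img[130:285,180:520],None,fx=2.3,fy=2.3,interpolation=cv2.INTER_CUBIC);cv2.imwrite("pics/topcrop.png",b[...,::-1])
E
```

```text
r1 383 min [ 0.483 -0.21   0.09 ] max [ 0.539 -0.173  0.112] rect [ 0.511 -0.192] [0.034 0.056] 84.6
r1low 390 min [ 0.481 -0.21   0.073] max [ 0.539 -0.173  0.112] rect [ 0.511 -0.192] [0.034 0.056] 84.6
r2 392 min [ 0.486 -0.298  0.09 ] max [ 0.544 -0.257  0.112] rect [ 0.515 -0.277] [0.056 0.034] 10.1
r2low 427 min [ 0.484 -0.298  0.063] max [ 0.544 -0.255  0.112] rect [ 0.515 -0.277] [0.056 0.034] 10.1
r3 411 min [ 0.493 -0.457  0.09 ] max [ 0.55  -0.421  0.114] rect [ 0.522 -0.439] [0.036 0.056] 88.5
r3low 507 min [ 0.493 -0.457  0.06 ] max [ 0.55  -0.421  0.114] rect [ 0.522 -0.439] [0.036 0.056] 88.5Traceback (most recent call last):
  File "<stdin>", line 11, in <module>
  File "<stdin>", line 5, in pr
    return umr_minimum(a, axis, None, out, keepdims, initial, where)
ValueError: zero-size array to reduction operation minimum which has no identity
```

```bash

python3 - <<'E'
from h import *
c,P=shot("top"); img=c["pixels"]
def pr(m,name):
    Q=P[m]; Q=Q[np.isfinite(Q[:,0])]
    if len(Q)<3: print(name,"none"); return
    r=cv2.minAreaRect(Q[:,:2].astype(np.float32)); print(name,len(Q),"min",np.round(Q.min(0),3),"max",np.round(Q.max(0),3),"rect",np.round(r[0],3),np.round(r[1],3),round(r[2],1))
    return Q
V,U=np.mgrid[0:400,0:640]
def reg(l,t,r,b): return (U>=l)&(U<=r)&(V>=t)&(V<=b)
z=P[...,2]
pr(reg(465,200,500,235)&(z>.056),"match")
pr(reg(255,160,302,210)&(z>0.03),"round"); pr(reg(190,130,270,212)&(z>0.045)&(z<0.1),"bowl")
Q=pr(reg(303,165,380,188)&(z>.056),"shaft"); f=np.polyfit(Q[:,1],Q[:,0],1);print("x=",f, "ang",np.arctan(f[0]))
pr(reg(380,165,408,190)&(z>.06),"grip")
for n,r in dict(L=(190,225,210,280),R=(276,220,292,280)).items(): pr(reg(*r)&(z>.1),"board"+n)
pr(reg(190,225,292,280)&(z>.03),"stand")
pr(reg(240,230,272,270)&(z>.1),"lemon");pr(reg(208,225,236,275)&(z>.1),"garlic")
pr(reg(235,10,640,163)&(z>.2),"hood")
print("hood edge", np.round(P[157,[245,300,400,500,600]],3))
b=cv2.resize(img[130:285,180:520],None,fx=2.3,fy=2.3,interpolation=cv2.INTER_CUBIC);cv2.imwrite("pics/topcrop.png",b[...,::-1])
E
```

```text
match 404 min [ 0.49  -0.601  0.056] max [ 0.573 -0.521  0.072] rect [ 0.532 -0.561] [0.083 0.08 ] 0.5
round 916 min [ 0.511 -0.166  0.03 ] max [ 0.666 -0.023  0.786] rect [ 0.598 -0.107] [0.201 0.101] 51.7
bowl 485 min [ 0.57  -0.046  0.045] max [0.728 0.111 0.06 ] rect [0.641 0.039] [0.157 0.139] 48.9
shaft 457 min [ 0.511 -0.322  0.056] max [ 0.662 -0.141  0.77 ] rect [ 0.611 -0.211] [0.13  0.199] 41.3
x= [-0.20595933  0.57203535] ang -0.20311906699949794
grip 172 min [ 0.623 -0.37   0.06 ] max [ 0.639 -0.321  0.083] rect [ 0.631 -0.346] [0.016 0.05 ] 0.9
boardL 186 min [0.428 0.064 0.102] max [0.487 0.092 0.12 ] rect [0.458 0.077] [0.059 0.027] 2.6
boardR 70 min [ 0.441 -0.087  0.101] max [ 0.5   -0.081  0.119] rect [ 0.47  -0.082] [0.059 0.005] 3.8
stand 2217 min [ 0.428 -0.087  0.033] max [0.503 0.092 0.132] rect [0.464 0.003] [0.075 0.177] 2.6
lemon 651 min [ 0.429 -0.073  0.1  ] max [ 0.503 -0.006  0.132] rect [ 0.47  -0.034] [0.057 0.079] 69.1
garlic 444 min [0.434 0.015 0.1  ] max [0.489 0.066 0.131] rect [0.461 0.041] [0.055 0.049] 23.0
hood 61908 min [ 0.506 -0.376  0.598] max [ 0.721 -0.087  0.844] rect [ 0.562 -0.201] [0.358 0.16 ] 59.5
hood edge [[ 0.511 -0.134  0.792]
 [ 0.511 -0.165  0.79 ]
 [ 0.511 -0.224  0.785]
 [ 0.511 -0.285  0.782]
 [ 0.511 -0.352  0.779]]
```

View pics/topcrop.png

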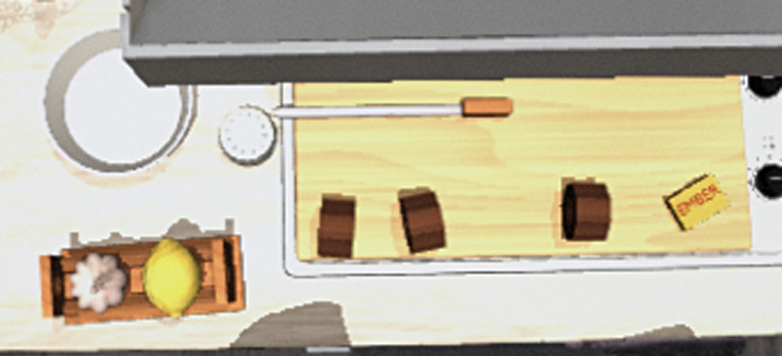

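```bash

python3 - <<'E'
from h import *
D={}
for n in("top","side"):
    c,P=shot(n); img=c["pixels"]; hsv=cv2.cvtColor(img,cv2.COLOR_RGB2HSV); D[n]=(P,hsv)
    H,S,_=[hsv[...,i].astype(int) for i in range(3)]
    x,y,z=P[...,0],P[...,1],P[...,2]
    near=(x>.40)&(x<.53)&(y>-.12)&(y<.12)
    def rect(m,nm):
        Q=P[m]
        if len(Q)<4: print(n,nm,len(Q));return
        r=cv2.minAreaRect(Q[:,:2].astype(np.float32)); print(n,nm,len(Q),"ctr",np.round(r[0],4),np.round(r[1],3),round(r[2],1),"min",np.round(Q.min(0),3),"max",np.round(Q.max(0),3),"mean",np.round(Q.mean(0),4))
    brown=(H<20)&(S>90)
    rect(near&brown&(z>.109)&(z<.125)&(y>.06),"L"); rect(near&brown&(z>.109)&(z<.125)&(y<-.06),"R")
    rect(near&(z>.095)&(H>=22)&(H<38)&(S>120),"lemon"); rect(near&(z>.085)&(S<80)&(y>0)&(y<.075),"garlic")
    rect((x>.55)&(x<.68)&(y<-.06)&(y>-.17)&(z>.01)&(z<.3)&(S<60),"jar")
    rect((x>.64)&(x<.75)&(y<-.11)&(y>-.22)&(z>.06)&(z<.3)&(S<60),"mill")
    rect((x>.55)&(x<.75)&(y>-.06)&(y<.13)&(z>.045)&(z<.07),"bowl")
    rect((x>.60)&(x<.66)&(y<-.14)&(y>-.315)&(z>.056)&(z<.075)&(S<80),"shaft")
    w=near&(z>.055)&(z<.085)&brown&(abs(y)<.07); rect(w,"walls")
P,_=D["top"]; 
E
```

```text
top L 145 ctr [0.4592 0.0766] [0.057 0.028] 2.9 min [0.43  0.062 0.109] max [0.487 0.092 0.12 ] mean [0.4586 0.0845 0.1156]
top R 136 ctr [ 0.4704 -0.0799] [0.059 0.01 ] 3.9 min [ 0.441 -0.086  0.11 ] max [ 0.5   -0.073  0.12 ] mean [ 0.4701 -0.0801  0.1162]
top lemon 622 ctr [ 0.4656 -0.033 ] [0.056 0.064] 60.5 min [ 0.429 -0.06   0.102] max [ 0.503 -0.007  0.133] mean [ 0.4654 -0.0345  0.1201]
top garlic 471 ctr [0.4616 0.0397] [0.051 0.054] 82.2 min [0.434 0.014 0.093] max [0.489 0.065 0.132] mean [0.4618 0.0368 0.1106]
top jar 594 ctr [ 0.6151 -0.118 ] [0.087 0.075] 69.8 min [ 0.567 -0.169  0.01 ] max [ 0.642 -0.071  0.068] mean [ 0.6132 -0.1095  0.0432]
top mill 0
top bowl 491 ctr [0.6413 0.0387] [0.157 0.139] 48.8 min [ 0.57  -0.046  0.045] max [0.727 0.111 0.06 ] mean [0.6401 0.0548 0.0525]
top shaft 383 ctr [ 0.6269 -0.228 ] [0.049 0.172] 9.8 min [ 0.6   -0.314  0.056] max [ 0.659 -0.141  0.069] mean [ 0.6302 -0.2274  0.0631]
top walls 468 ctr [4.644e-01 3.000e-04] [0.057 0.142] 4.2 min [ 0.431 -0.07   0.061] max [0.497 0.07  0.08 ] mean [ 0.4647 -0.0101  0.072 ]
side L 156 c
[... 499 characters left out ...]
76 0.0506 0.1117]
side jar 467 ctr [ 0.6176 -0.1175] [0.104 0.126] 89.4 min [ 0.554 -0.17   0.01 ] max [ 0.68  -0.066  0.192] mean [ 0.6121 -0.0994  0.044 ]
side mill 739 ctr [ 0.7013 -0.1703] [0.044 0.05 ] 49.5 min [ 0.676 -0.202  0.061] max [ 0.725 -0.147  0.199] mean [ 0.6954 -0.16    0.1373]
side bowl 640 ctr [0.6475 0.0336] [0.157 0.16 ] 11.4 min [ 0.568 -0.046  0.045] max [0.725 0.115 0.059] mean [0.6511 0.0255 0.0519]
side shaft 143 ctr [ 0.6285 -0.2286] [0.013 0.173] 0.2 min [ 0.622 -0.315  0.057] max [ 0.635 -0.142  0.069] mean [ 0.6272 -0.2243  0.0637]
side walls 101 ctr [0.4582 0.0073] [0.054 0.104] 7.2 min [ 0.431 -0.048  0.058] max [0.49  0.06  0.082] mean [0.448  0.0087 0.0734]
```

Call:
step_arm([
  [5.4, 2, 0, 9],
  [5.4, 2, 0, 9],
  [5.4, 2, 0, 9],
  [5.4, 2, 0, 9],
  [5.4, 2, 0, 9],
], fingers=1, squeeze=30)

```text
t: 1.68
tcp_pos: [0.4552, -0.4443, 0.2314]
tool_rot: [2.665, 1.662, -0.0]
contact_force: [-0.4, -0.6, -0.3]
gripper_width: 1.002
grip_force: 0.0
```

Call:
step_arm([
  [0, 6, 0, 6],
  [0, 6, 0, 6],
  [0, 6, 0, 6],
  [0, 6, 0, 6],
  [0, 6, 0, 6],
])

```text
t: 2.3
tcp_pos: [0.4534, -0.1432, 0.2315]
tool_rot: [2.146, 2.293, 0.001]
contact_force: [1.0, 0.1, 0.4]
gripper_width: 1.0
grip_force: 0.0
```

Call:
step_arm([
  [0, 6, 0, 0],
  [0, 6, 0, 0],
  [0, 5, 0, 0],
  [0, 0, 0, 0],
])

```text
t: 2.8
tcp_pos: [0.4531, 0.0281, 0.2315]
tool_rot: [-2.144, -2.296, -0.001]
contact_force: [-0.2, -0.5, 1.0]
gripper_width: 0.998
grip_force: 0.0
```

```bash
cat >> h.py <<'E'
def st():
    s=robot.state(); r=cv2.Rodrigues(s["tool_rot"])[0]
    print("t",round(s["t"],2),"tcp",np.round(s["tcp_pos"],4),"yaw",round(np.degrees(np.arctan2(r[1,1],r[0,1])),2),"tilt",round(np.degrees(np.arccos(-r[2,2])),2),"F",np.round(s["contact_force"],1),"w",round(s["gripper_width"],3),"g",round(s["grip_force"],1),"q",np.round(s["qpos"],2)); return s
E
python3 - <<'E'
from h import *
st()
c,P=shot("wrist","w1.png"); x,y,z=[P[...,i] for i in range(3)]
hsv=cv2.cvtColor(c["pixels"],cv2.COLOR_RGB2HSV).astype(int);H,S=hsv[...,0],hsv[...,1]
m=((H>=22)&(H<38)&(S>120)&(z>.085)&(z<.15)&(x<.53)&(x>.4)).astype(np.uint8)
cs=max(cv2.findContours(m,0,2)[0],key=cv2.contourArea).reshape(-1,2)
Q=P[cs[:,1],cs[:,0],:2];e=cv2.fitEllipse(Q.astype(np.float32)*1000);print("lemon ell mm",e, "zmax",z[m>0].max())
m=((S<80)&(z>.085)&(z<.15)&(x<.53)&(x>.4)&(abs(y)<.075))
Q=P[m];print("garlic",Q.min(0),Q.max(0))
E
```

```text
t 2.8 tcp [0.4531 0.0281 0.2315] yaw 3.93 tilt 0.05 F [-0.2 -0.5  1. ] w 0.998 g 0.0 q [-0.03  0.14  1.74  0.    1.26 -0.1 ]
lemon ell mm ((465.44720458984375, -27.145357131958008), (46.22760772705078, 70.07750701904297), 95.89789581298828) zmax 0.13021240503285725
garlic [ 0.43205874 -0.07436736  0.08682703] [0.50332819 0.0688114  0.13297302]
```

View pics/w1.png

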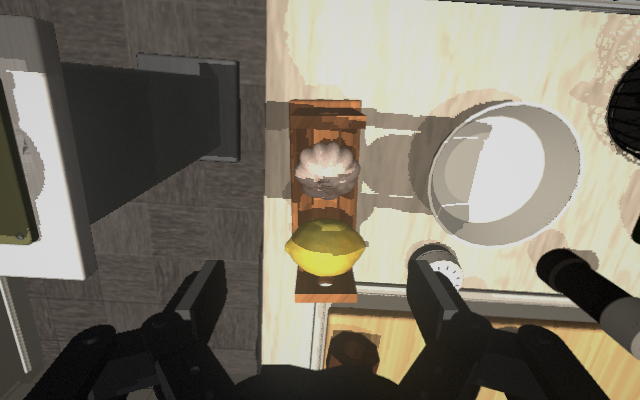

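Call:
step_arm([
  [0.8, 1.2, -5, 0],
  [0, 0, -5, 0],
  [0, 0, -3.3, 0],
  [0, 0, -2, 0],
  [0, 0, 0, 0],
])

```text
t: 3.48
tcp_pos: [0.4604, 0.0356, 0.0769]
tool_rot: [-2.151, -2.286, 0.005]
contact_force: [-0.6, 0.4, -0.2]
gripper_width: 0.997
grip_force: 0.0
```

Call:
step_arm([
  [0, 0, 0, 0],
  [0, 0, 0, 0],
  [0, 0, 0, 0],
  [0, 0, 0, 0],
  [0, 0, 0, 0],
], fingers=0, squeeze=25)

```text
t: 4.1
tcp_pos: [0.4618, 0.0367, 0.0796]
tool_rot: [2.149, 2.29, 0.001]
contact_force: [-2.2, -1.7, 6.9]
gripper_width: 0.674
grip_force: 25.9
```

Call:
step_arm([
  [0, 0, 0, 0],
  [0, 0, 0, 0],
  [0, 0, 2, 0],
  [0, 0, 2, 0],
  [0, 0, 0, 0],
])

```text
t: 4.72
tcp_pos: [0.4634, 0.0371, 0.1202]
tool_rot: [2.148, 2.287, 0.006]
contact_force: [0.5, -0.1, 1.4]
gripper_width: 0.673
grip_force: 26.8
```

Call:
step_arm([
  [0, 0, 4, 0],
  [5, 0.5, 0, 0],
  [5, 0.7, 0, 0],
  [5, 0.7, 0, 0],
  [3, 0.6, 0, 0],
])

```text
t: 5.35
tcp_pos: [0.6439, 0.0623, 0.1573]
tool_rot: [2.15, 2.29, 0.001]
contact_force: [-0.6, -0.5, -0.5]
gripper_width: 0.671
grip_force: 27.1
```

Call:
step_arm([
  [0, 0, -4, 0],
  [0, 0, -4, 0],
  [0, 0, -3.4, 0],
  [0, 0, 0, 0],
  [0, 0, 0, 0],
])

```text
t: 5.98
tcp_pos: [0.6421, 0.0621, 0.0449]
tool_rot: [2.15, 2.29, 0.001]
contact_force: [-0.1, 0.9, 0.5]
gripper_width: 0.671
grip_force: 27.2
```

```bash
python3 - <<'E'
from h import *
st(); c,P=shot("side","s2.png"); cv2.imwrite("pics/s2c.png",cv2.resize(c["pixels"][150:320,200:420,::-1],None,fx=2.5,fy=2.5))
E
```

```text
t 5.97 tcp [0.6421 0.0621 0.0449] yaw 3.61 tilt 0.06 F [-0.1  0.9  0.5] w 0.671 g 27.2 q [ 0.03  0.58  1.57  0.    1.   -0.03]
```

View pics/s2c.png

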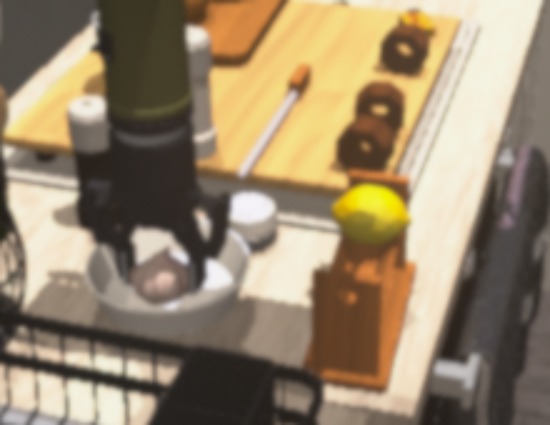

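Call:
step_arm([
  [0, 0, -1, 0],
  [0, 0, 0, 0],
  [0, 0, 0, 0],
  [0, 0, 0, 0],
], fingers=1)

```text
t: 6.52
tcp_pos: [0.6417, 0.0621, 0.0347]
tool_rot: [2.15, 2.29, 0.001]
contact_force: [-0.1, -0.5, 0.5]
gripper_width: 1.0
grip_force: 0.0
```

Call:
step_arm([
  [0, 0, 0, 0],
  [0, 0, 5, 0],
  [0, 0, 5, 0],
  [0, 0, 5, 0],
  [0, 0, 1, 0],
])

```text
t: 7.15
tcp_pos: [0.6441, 0.0622, 0.1991]
tool_rot: [2.146, 2.286, 0.01]
contact_force: [0.9, -0.2, -0.1]
gripper_width: 1.0
grip_force: 0.0
```

Call:
step_arm([
  [-5, -2.8, 0, 0],
  [-5, -2.8, 0, 0],
  [-5, -2.4, 0, 0],
  [-2.7, -1.6, 0, 0],
  [0, 0, 0, 1],
])

```text
t: 7.78
tcp_pos: [0.4613, -0.0344, 0.1935]
tool_rot: [-2.13, -2.306, 0.003]
contact_force: [-0.8, -0.3, -0.5]
gripper_width: 1.0
grip_force: 0.0
```

```bash
python3 - <<'E'
from h import *
st(); c,P=shot("top"); x,y,z=[P[...,i] for i in range(3)]
hsv=cv2.cvtColor(c["pixels"],cv2.COLOR_RGB2HSV).astype(int);H,S=hsv[...,0],hsv[...,1]
for n in ("top","side"):
    c,P=shot(n); x,y,z=[P[...,i] for i in range(3)]
    hsv=cv2.cvtColor(c["pixels"],cv2.COLOR_RGB2HSV).astype(int);H,S=hsv[...,0],hsv[...,1]
    m=((H>=22)&(H<38)&(S>120)&(z>.085)&(z<.15)&(x<.53)&(x>.4)&(abs(y)<.12))
    if m.sum()>10: print(n,m.sum(),P[m].min(0),P[m].max(0))
    for b in vision.boxes_of(n,"garlic_mid")[:3]: print(n,b)
E
```

```text
t 7.78 tcp [ 0.4613 -0.0344  0.1935] yaw 4.54 tilt 0.18 F [-0.8 -0.3 -0.5] w 1.0 g 0.0 q [-0.17  0.19  1.78 -0.    1.17 -0.24]
top 272 [ 0.42868318 -0.05911713  0.10367338] [ 0.50094314 -0.02824076  0.1280642 ]
top {'bbox': [258.7, 231.4, 27.4, 35.1], 'conf': 0.71}
top {'bbox': [228.4, 158.7, 15.5, 21.2], 'conf': 0.53}
side 498 [ 0.42963801 -0.04205374  0.08529145] [ 0.49591089 -0.00179722  0.13277736]
side {'bbox': [250.2, 245.0, 21.7, 24.7], 'conf': 0.56}
```

Call:
step_arm([
  [0.4, 0, -4, 0],
  [0, 0, -3.5, 0],
  [0, 0, -2.5, 0],
  [0, 0, -1.7, 0],
  [0, 0, 0, 0],
])

```text
t: 8.65
tcp_pos: [0.4682, -0.0333, 0.0758]
tool_rot: [-2.127, -2.308, 0.003]
contact_force: [0.1, 0.2, 0.1]
gripper_width: 0.998
grip_force: 0.0
```

Call:
step_arm([
  [0, 0, 0, 0],
  [0, 0, 0, 0],
  [0, 0, 0, 0],
  [0, 0, 0, 0],
], fingers=0.7, squeeze=25)

```text
t: 9.15
tcp_pos: [0.4652, -0.0334, 0.0774]
tool_rot: [-2.126, -2.306, 0.006]
contact_force: [-7.1, -0.8, 1.1]
gripper_width: 0.875
grip_force: 28.8
```

Call:
step_arm([
  [0, 0, 0.5, 0],
  [0, 0, 1, 0],
  [0, 0, 1.5, 0],
  [0, 0, 2, 0],
  [0, 0, 0, 0],
])

```text
t: 9.78
tcp_pos: [0.471, -0.0343, 0.1296]
tool_rot: [2.127, 2.305, 0.005]
contact_force: [1.3, -0.0, -0.9]
gripper_width: 0.877
grip_force: 29.8
```

Call:
step_arm([
  [3, 0.6, 2, 0],
  [4, 0.7, 0, 0],
  [4, 0.7, 0, 0],
  [4, 0.7, 0, 0],
  [2.3, 0.5, 0, 0],
])

```text
t: 10.4
tcp_pos: [0.6438, -0.0015, 0.1466]
tool_rot: [2.129, 2.309, 0.001]
contact_force: [-0.2, -0.5, -1.4]
gripper_width: 0.873
grip_force: 30.0
```

Call:
step_arm([
  [0, 0, -4, 0],
  [0, 0, -4, 0],
  [0, 0, -2.2, 0],
  [0, 0, 0, 0],
  [0, 0, 0, 0],
])

```text
t: 11.02
tcp_pos: [0.6417, -0.0018, 0.0452]
tool_rot: [-2.13, -2.309, -0.001]
contact_force: [-0.5, -0.0, -1.3]
gripper_width: 0.864
grip_force: 29.4
```

Call:
step_arm([
  [0, 0, 0, 0],
  [0, 0, 0, 0],
  [0, 0, 0, 0],
  [0, 0, 0, 0],
], fingers=1)

```text
t: 11.52
tcp_pos: [0.6416, -0.0019, 0.0456]
tool_rot: [2.13, 2.309, 0.0]
contact_force: [0.7, 0.1, -0.2]
gripper_width: 1.0
grip_force: 0.0
```

Call:
step_arm([
  [0, 0, 4, 0],
  [0, 0, 5, 0],
  [0, 0, 5, 0],
  [-3, -3, 0, 0],
  [-4, -5, 0, 0],
])

```text
t: 12.15
tcp_pos: [0.5732, -0.0807, 0.1865]
tool_rot: [2.125, 2.31, 0.003]
contact_force: [-0.2, -1.6, -0.7]
gripper_width: 1.002
grip_force: 0.0
```

Call:
step_arm([
  [-3, -5, 0, 0],
  [-2, -5, 0, 0],
  [0, -2, 0, 0],
  [0, 0, 0, 0],
  [0, 0, 0, 0],
])

```text
t: 12.78
tcp_pos: [0.523, -0.1996, 0.1851]
tool_rot: [-2.129, -2.309, -0.001]
contact_force: [-0.2, -0.4, -0.4]
gripper_width: 1.0
grip_force: 0.0
```

```bash
python3 - <<'E'
from h import *
st(); c,P=shot("side"); cv2.imwrite("pics/s3c.png",cv2.resize(c["pixels"][130:320,200:440,::-1],None,fx=2.5,fy=2.5))
c,P=shot("wrist")
x,y,z=[P[...,i] for i in range(3)]
w=z>0
def rect(m,nm):
    Q=P[m]
    if len(Q)<20: print(nm,len(Q));return
    r=cv2.minAreaRect(Q[:,:2].astype(np.float32)); print(nm,len(Q),np.round(r[0],4),np.round(r[1],3),round(r[2],1),np.round(Q.max(0),3))
for a,b in((-.235,-.15),(-.32,-.235),(-.49,-.39)):
    rect((x>.45)&(x<.58)&(y>a)&(y<b)&(z>.1)&(z<.12),"w ring")
E
```

```text
t 12.78 tcp [ 0.523  -0.1996  0.1851] yaw 4.64 tilt 0.06 F [-0.2 -0.4 -0.4] w 1.0 g 0.0 q [-0.44  0.33  1.6   0.    1.21 -0.52]
w ring 2417 [ 0.51   -0.1904] [0.035 0.042] 83.8 [ 0.532 -0.172  0.111]
w ring 1857 [ 0.5146 -0.2749] [0.041 0.035] 9.9 [ 0.536 -0.255  0.11 ]
w ring 0
```

View pics/s3c.png

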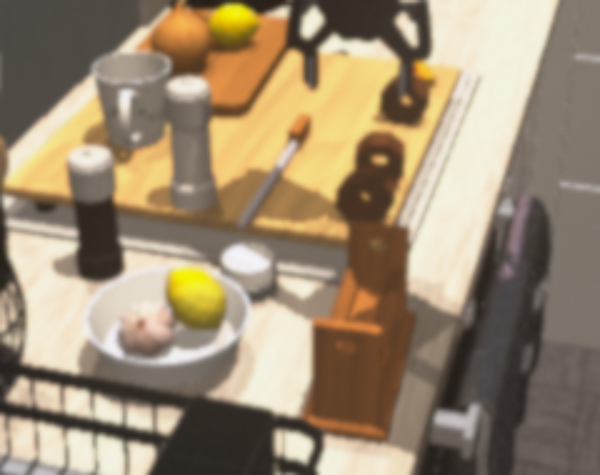

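Call:
step_arm([
  [-1.2, 0.9, -2, -10.4],
  [0, 0, -4, 0],
  [0, 0, -3.5, 0],
  [0, 0, -2.6, 0],
  [0, 0, 0, 0],
])

```text
t: 13.5
tcp_pos: [0.5091, -0.1897, 0.0624]
tool_rot: [-2.325, -2.105, 0.003]
contact_force: [0.3, 0.2, 0.3]
gripper_width: 0.999
grip_force: 0.0
```

```bash
python3 -c "
from h import *
st()"
```

```text
t 13.5 tcp [ 0.5091 -0.1897  0.0624] yaw -5.69 tilt 0.3 F [0.3 0.2 0.3] w 0.999 g 0.0 q [-0.43  0.45  1.78  0.    0.92 -0.34]
```

Call:
step_arm([
  [0, 0, 0, 0],
  [0, 0, 0, 0],
  [0, 0, 0, 0],
  [0, 0, 0, 0],
], fingers=0.4, squeeze=30)

```text
t: 14.0
tcp_pos: [0.5116, -0.1921, 0.0658]
tool_rot: [2.329, 2.104, 0.003]
contact_force: [0.1, 1.5, 6.0]
gripper_width: 0.65
grip_force: 33.0
```

Call:
step_arm([
  [0, 0, 2, 0],
  [0, 0, 4, 0],
  [0, 0, 4, 0],
  [0, 5, 0, 5],
  [0, 6, 0, 4.8],
])

```text
t: 14.62
tcp_pos: [0.5111, -0.0818, 0.1654]
tool_rot: [2.141, 2.295, 0.002]
contact_force: [1.3, 0.5, -0.5]
gripper_width: 0.647
grip_force: 32.3
```

Call:
step_arm([
  [-2, 6, 0, 0],
  [-3, 5, 0, 0],
  [0, 1.5, 0, 0],
  [0, 0, 0, 0],
  [0, 0, 0, 0],
])

```text
t: 15.25
tcp_pos: [0.4618, 0.0416, 0.1646]
tool_rot: [2.142, 2.296, 0.001]
contact_force: [0.4, -0.5, -0.1]
gripper_width: 0.649
grip_force: 32.3
```

```bash
python3 - <<'E'
from h import *
st()
c,P=shot("side"); cv2.imwrite("pics/s4.png",cv2.resize(c["pixels"][170:330,240:440,::-1],None,fx=3,fy=3))
E
```

```text
t 15.25 tcp [0.4618 0.0416 0.1646] yaw 3.98 tilt 0.08 F [ 0.4 -0.5 -0.1] w 0.649 g 32.3 q [-0.    0.22  1.83 -0.    1.1  -0.07]
```

View pics/s4.png

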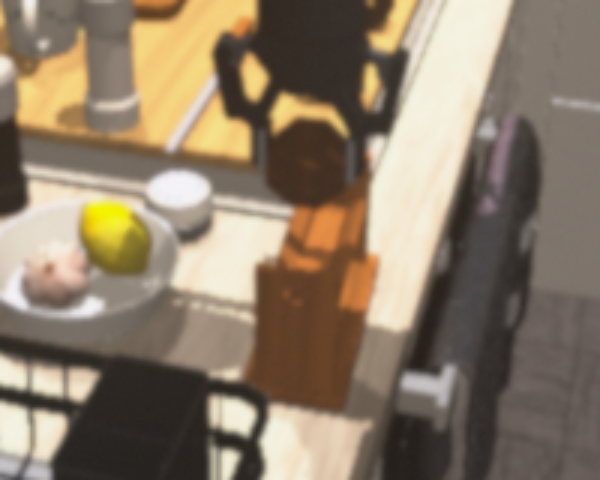

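Call:
step_arm([
  [-0.1, 0.6, -3, 0],
  [0, 0, -3, 0],
  [0, 0, -1.8, 0],
  [0, 0, -0.5, 0],
  [0, 0, 0, 0],
])

```text
t: 15.92
tcp_pos: [0.4602, 0.0478, 0.0812]
tool_rot: [-2.144, -2.296, 0.0]
contact_force: [0.3, 0.3, -0.2]
gripper_width: 0.65
grip_force: 32.3
```

```bash
python3 -c "
from h import *
st()"
```

```text
t 15.93 tcp [0.4602 0.0478 0.0812] yaw 3.94 tilt 0.01 F [ 0.3  0.3 -0.2] w 0.65 g 32.3 q [ 0.01  0.33  1.93 -0.    0.88 -0.06]
```

Call:
step_arm([
  [0, 0, -0.1, 0],
  [0, 0, 0, 0],
  [0, 0, 0, 0],
])

```text
t: 16.3
tcp_pos: [0.4599, 0.0486, 0.0808]
tool_rot: [2.142, 2.297, 0.001]
contact_force: [-0.3, 0.5, 0.2]
gripper_width: 0.652
grip_force: 32.3
```

Call:
step_arm([
  [0, 0, 0, 0],
  [0, 0, 0, 0],
  [0, 0, 0, 0],
], fingers=1)

```text
t: 16.68
tcp_pos: [0.4597, 0.0486, 0.0804]
tool_rot: [2.142, 2.298, 0.0]
contact_force: [-0.9, -0.3, -0.4]
gripper_width: 0.997
grip_force: 0.0
```

Call:
step_arm([
  [0, 0, 3, 0],
  [0, 0, 4, 0],
  [0, 0, 3.4, 0],
  [0, -5, 0, 0],
  [0, -6, 0, 0],
])

```text
t: 17.3
tcp_pos: [0.4603, -0.0618, 0.1852]
tool_rot: [2.137, 2.3, 0.002]
contact_force: [0.4, 0.2, -0.6]
gripper_width: 1.001
grip_force: 0.0
```

Call:
step_arm([
  [2, -5.5, 0, 3],
  [3, -5, 0, 3],
  [0.5, -5, 0, 0],
  [0, -5.9, 0, 0],
  [0, 0, 0, 0],
])

```text
t: 17.92
tcp_pos: [0.5149, -0.28, 0.184]
tool_rot: [2.024, 2.401, -0.002]
contact_force: [-0.3, 0.5, -0.3]
gripper_width: 1.003
grip_force: 0.0
```

```bash
python3 - <<'E'
from h import *
st(); c,P=shot("wrist"); x,y,z=[P[...,i] for i in range(3)]
def rect(m,nm):
    Q=P[m]
    if len(Q)<20: print(nm,len(Q));return
    r=cv2.minAreaRect(Q[:,:2].astype(np.float32)); print(nm,len(Q),np.round(r[0],4),np.round(r[1],3),round(r[2],1),np.round(Q.max(0),3))
for a,b in((-.32,-.235),(-.49,-.39)): rect((x>.45)&(x<.58)&(y>a)&(y<b)&(z>.1)&(z<.12),"w ring")
c,P=shot("side"); x,y,z=[P[...,i] for i in range(3)]
rect((x>.40)&(x<.53)&(y>.0)&(y<.076)&(z>.09)&(z<.14),"ring1 side")
c,P=shot("top"); x,y,z=[P[...,i] for i in range(3)]
rect((x>.40)&(x<.53)&(y>.0)&(y<.072)&(z>.09)&(z<.14),"ring1 top")
E
```

```text
t 17.93 tcp [ 0.5149 -0.28    0.184 ] yaw 9.74 tilt 0.12 F [-0.3  0.5 -0.3] w 1.003 g 0.0 q [-0.57  0.36  1.55 -0.    1.23 -0.74]
w ring 2385 [ 0.5145 -0.2748] [0.042 0.034] 10.1 [ 0.537 -0.255  0.11 ]
w ring 700 [ 0.5219 -0.429 ] [0.042 0.02 ] 2.2 [ 0.542 -0.419  0.11 ]
ring1 side 349 [0.4584 0.0501] [0.056 0.041] 3.2 [0.487 0.07  0.126]
ring1 top 437 [0.46   0.0487] [0.056 0.035] 4.1 [0.489 0.067 0.127]
```

Call:
step_arm([
  [0, 0.4, -3, 0.3],
  [0, 0, -4, 0],
  [0, 0, -3, 0],
  [0, 0, -1.9, 0],
  [0, 0, 0, 0],
])

```text
t: 18.7
tcp_pos: [0.5134, -0.2689, 0.064]
tool_rot: [-2.008, -2.411, 0.001]
contact_force: [-0.6, -0.7, 0.1]
gripper_width: 0.999
grip_force: 0.0
```

Call:
step_arm([
  [0, 0, 0, 0],
  [0, 0, 0, 0],
  [0, 0, 0, 0],
  [0, 0, 0, 0],
], fingers=0.4, squeeze=30)

```text
t: 19.2
tcp_pos: [0.5156, -0.2717, 0.0668]
tool_rot: [2.012, 2.41, 0.001]
contact_force: [-0.3, 1.1, 6.4]
gripper_width: 0.65
grip_force: 33.1
```

Call:
step_arm([
  [0, 0, 2, 0],
  [0, 0, 4, 0],
  [0, 0, 4, 0],
  [0, 5, 0, -3],
  [0, 6, 0, -3],
])

```text
t: 19.82
tcp_pos: [0.5154, -0.1617, 0.1664]
tool_rot: [2.14, 2.296, 0.002]
contact_force: [0.3, 0.4, -0.3]
gripper_width: 0.647
grip_force: 32.4
```

Call:
step_arm([
  [-2, 6, 0, 0],
  [-3, 6, 0, 0],
  [0, 5, 0, 0],
  [0, 0, 0, 0],
  [0, 0, 0, 0],
])

```text
t: 20.45
tcp_pos: [0.4673, 0.0034, 0.1656]
tool_rot: [2.134, 2.304, -0.0]
contact_force: [1.3, -0.8, -0.0]
gripper_width: 0.65
grip_force: 32.3
```

```bash
python3 -c "
from h import *
st()"
```

```text
t 20.45 tcp [0.4673 0.0034 0.1656] yaw 4.37 tilt 0.06 F [ 1.3 -0.8 -0. ] w 0.65 g 32.3 q [-0.08  0.22  1.82 -0.    1.1  -0.16]
```

Call:
step_arm([
  [-0.4, 0.3, -3, 0],
  [0, 0, -3, 0],
  [0, 0, -1.8, 0],
  [0, 0, -0.6, 0],
  [0, 0, 0, 0],
])

```text
t: 21.08
tcp_pos: [0.4635, 0.0055, 0.0815]
tool_rot: [2.138, 2.301, -0.0]
contact_force: [0.2, 0.4, -0.7]
gripper_width: 0.65
grip_force: 32.4
```

Call:
step_arm([
  [0, 0, 0, 0],
  [0, 0, 0, 0],
])

```text
t: 21.32
tcp_pos: [0.4634, 0.0063, 0.0817]
tool_rot: [2.137, 2.302, 0.001]
contact_force: [0.5, 0.3, -1.1]
gripper_width: 0.648
grip_force: 32.4
```

Call:
step_arm([
  [0, 0, 0, 0],
  [0, 0, 0, 0],
  [0, 0, 0, 0],
], fingers=1)

```text
t: 21.7
tcp_pos: [0.463, 0.0068, 0.0814]
tool_rot: [2.136, 2.304, 0.0]
contact_force: [-0.1, -0.1, 0.7]
gripper_width: 0.996
grip_force: 0.0
```

Call:
step_arm([
  [0, 0, 3, 0],
  [0, 0, 4, 0],
  [0, 0, 3.4, 0],
  [0, -5, 0, 0],
  [0, -6, 0, 0],
])

```text
t: 22.32
tcp_pos: [0.4636, -0.1035, 0.1862]
tool_rot: [2.131, 2.306, 0.002]
contact_force: [1.5, -0.8, 0.1]
gripper_width: 0.999
grip_force: 0.0
```

Call:
step_arm([
  [2, -5.5, 0, -2],
  [3, -5, 0, -2],
  [0.8, -6, 0, 0],
  [0, -6, 0, 0],
  [0, -5, 0, 0],
])

```text
t: 22.95
tcp_pos: [0.5209, -0.3806, 0.185]
tool_rot: [2.216, 2.227, -0.0]
contact_force: [0.4, 0.6, 0.1]
gripper_width: 1.002
grip_force: 0.0
```

Call:
step_arm([
  [0, -4, 0, 0],
  [0, 0, 0, 0],
  [0, 0, 0, 0],
])

```text
t: 23.32
tcp_pos: [0.5206, -0.4175, 0.1847]
tool_rot: [-2.215, -2.226, -0.001]
contact_force: [-0.3, 0.2, 0.8]
gripper_width: 0.999
grip_force: 0.0
```

```bash
python3 - <<'E'
from h import *
st(); c,P=shot("wrist"); x,y,z=[P[...,i] for i in range(3)]
def rect(m,nm):
    Q=P[m]
    if len(Q)<20: print(nm,len(Q));return
    r=cv2.minAreaRect(Q[:,:2].astype(np.float32)); print(nm,len(Q),np.round(r[0],4),np.round(r[1],3),round(r[2],1),np.round(Q.max(0),3))
rect((x>.45)&(x<.58)&(y>-.5)&(y<-.39)&(z>.1)&(z<.12),"w ring")
c,P=shot("top"); x,y,z=[P[...,i] for i in range(3)]
rect((x>.40)&(x<.53)&(y>.027)&(y<.072)&(z>.09)&(z<.14),"ring1 top")
rect((x>.40)&(x<.53)&(y>-.03)&(y<.027)&(z>.09)&(z<.14),"ring2 top")
rect((x>.45)&(x<.58)&(y>-.5)&(y<-.39)&(z>.1)&(z<.12),"ring3 top")
E
```

```text
t 23.32 tcp [ 0.5206 -0.4175  0.1847] yaw 0.29 tilt 0.1 F [-0.3  0.2  0.8] w 0.999 g 0.0 q [-0.74  0.47  1.36  0.    1.31 -0.74]
w ring 2181 [ 0.5216 -0.4378] [0.035 0.041] 88.6 [ 0.542 -0.42   0.111]
ring1 top 437 [0.4601 0.0484] [0.057 0.035] 4.6 [0.489 0.067 0.126]
ring2 top 449 [0.4641 0.0017] [0.056 0.035] 3.7 [0.493 0.02  0.126]
ring3 top 100 [ 0.5239 -0.4295] [0.019 0.037] 77.4 [ 0.542 -0.421  0.112]
```

Rings 1 and 2 sit well. Now ring 3 at (.522,-.438), yaw -1.5.

Call:
step_arm([
  [0.1, -2.1, -3, -1.7],
  [0, 0, -4, 0],
  [0, 0, -3, 0],
  [0, 0, -2.0, 0],
  [0, 0, 0, 0],
])

```text
t: 24.05
tcp_pos: [0.5211, -0.4367, 0.0636]
tool_rot: [-2.243, -2.193, 0.0]
contact_force: [0.4, 0.2, 0.3]
gripper_width: 1.003
grip_force: 0.0
```

Call:
step_arm([
  [0, 0, 0, 0],
  [0, 0, 0, 0],
  [0, 0, 0, 0],
  [0, 0, 0, 0],
], fingers=0.4, squeeze=30)

```text
t: 24.55
tcp_pos: [0.523, -0.4399, 0.0671]
tool_rot: [2.246, 2.192, 0.001]
contact_force: [-0.1, 1.6, 5.7]
gripper_width: 0.65
grip_force: 33.4
```

Call:
step_arm([
  [0, 0, 2, 0],
  [0, 0, 4, 0],
  [0, 0, 4, 0],
  [0, 5, 0, 3],
  [0, 6, 0, 2.6],
])

```text
t: 25.18
tcp_pos: [0.5222, -0.3295, 0.1662]
tool_rot: [2.138, 2.299, 0.001]
contact_force: [0.1, 0.5, -0.8]
gripper_width: 0.647
grip_force: 32.7
```

Call:
step_arm([
  [0, 6, 0, 0],
  [0, 6, 0, 0],
  [-2, 6, 0, 0],
  [-3.5, 6, 0, 0],
  [0, 4.5, 0, 0],
])

```text
t: 25.8
tcp_pos: [0.467, -0.0489, 0.1651]
tool_rot: [-2.137, -2.3, 0.003]
contact_force: [2.1, 0.7, -0.9]
gripper_width: 0.645
grip_force: 32.7
```

Call:
step_arm([
  [0, 0, 0, 0],
  [0, 0, 0, 0],
])

```text
t: 26.05
tcp_pos: [0.4711, -0.0513, 0.1656]
tool_rot: [2.136, 2.302, 0.0]
contact_force: [0.5, 0.5, -0.6]
gripper_width: 0.65
grip_force: 32.7
```

```bash
python3 -c "
from h import *
st()"
```

```text
t 26.05 tcp [ 0.4711 -0.0513  0.1656] yaw 4.26 tilt 0.07 F [ 0.5  0.5 -0.6] w 0.65 g 32.7 q [-0.2   0.23  1.8  -0.    1.1  -0.27]
```

Call:
step_arm([
  [-0.4, 0.8, -3, 0],
  [0, 0, -3, 0],
  [0, 0, -1.8, 0],
  [0, 0, -0.6, 0],
  [0, 0, 0, 0],
])

```text
t: 26.68
tcp_pos: [0.4674, -0.0442, 0.0816]
tool_rot: [2.14, 2.299, 0.0]
contact_force: [0.2, -1.1, -0.6]
gripper_width: 0.647
grip_force: 32.8
```

Call:
step_arm([
  [0, 0, 0, 0],
  [0, 0, 0, 0],
])

```text
t: 26.92
tcp_pos: [0.4672, -0.0435, 0.0816]
tool_rot: [2.138, 2.3, 0.001]
contact_force: [0.2, -0.1, -0.8]
gripper_width: 0.649
grip_force: 32.8
```

Call:
step_arm([
  [0, 0, 0, 0],
  [0, 0, 0, 0],
  [0, 0, 0, 0],
], fingers=1)

```text
t: 27.3
tcp_pos: [0.4667, -0.0429, 0.0814]
tool_rot: [2.138, 2.302, 0.0]
contact_force: [0.3, 0.5, -0.7]
gripper_width: 0.999
grip_force: 0.0
```

Call:
step_arm([
  [0, 0, 3, 0],
  [0, 0, 4, 0],
  [0, 0, 3.4, 0],
  [0, -5, 0, 0],
  [3, -5, 0, 0],
])

```text
t: 27.92
tcp_pos: [0.4953, -0.1429, 0.1862]
tool_rot: [-2.136, -2.303, -0.0]
contact_force: [1.1, 0.4, -0.5]
gripper_width: 1.0
grip_force: 0.0
```

Call:
step_arm([
  [3, -5, 0, 0],
  [3, -5, 0, 0],
  [2, -5, 0, 0],
  [0, 0, 0, 0],
  [0, 0, 0, 0],
])

```text
t: 28.55
tcp_pos: [0.5759, -0.2924, 0.1846]
tool_rot: [-2.137, -2.299, 0.0]
contact_force: [0.1, 0.2, -0.3]
gripper_width: 0.999
grip_force: 0.0
```

```bash
python3 - <<'E'
from h import *
st()
def rect(P,m,nm):
    Q=P[m]
    if len(Q)<20: print(nm,len(Q));return
    r=cv2.minAreaRect(Q[:,:2].astype(np.float32)); print(nm,len(Q),np.round(r[0],4),np.round(r[1],3),round(r[2],1),np.round(Q.min(0),3),np.round(Q.max(0),3))
for n in ("top","side","wrist"):
    c,P=shot(n,n+"5.png"); x,y,z=[P[...,i] for i in range(3)]
    hsv=cv2.cvtColor(c["pixels"],cv2.COLOR_RGB2HSV).astype(int);H,S=hsv[...,0],hsv[...,1]
    for a,b in((.027,.072),(-.02,.027),(-.073,-.021)): rect(P,(x>.40)&(x<.53)&(y>a)&(y<b)&(z>.095)&(z<.14),n+" ring")
    for b in vision.boxes_of(n,"rod_grip")[:3]: print(n,b)
    m=(x>.55)&(x<.72)&(y<-.31)&(y>-.42)&(z>.066)&(z<.1); rect(P,m,n+" grip")
    m=(x>.55)&(x<.72)&(y<-.14)&(y>-.31)&(z>.0575)&(z<.075)&(S<80); rect(P,m,n+" shaft")
    Q=P[m]
    if len(Q)>20:
        a,b=np.polyfit(Q[:,1],Q[:,0],1);print("x=%.4f*y+%.4f"%(a,b))
E
```

```text
t 28.55 tcp [ 0.5759 -0.2924  0.1846] yaw 4.18 tilt 0.14 F [ 0.1  0.2 -0.3] w 0.999 g 0.0 q [-0.54  0.44  1.41  0.    1.29 -0.61]
top ring 427 [0.4601 0.0487] [0.056 0.035] 3.6 [0.432 0.03  0.097] [0.489 0.068 0.127]
top ring 437 [0.4641 0.0017] [0.056 0.035] 4.2 [ 0.436 -0.017  0.098] [0.493 0.02  0.126]
top ring 427 [ 0.4674 -0.0431] [0.056 0.034] 4.3 [ 0.439 -0.062  0.098] [ 0.496 -0.025  0.126]
top {'bbox': [319.9, 172.3, 47.2, 5.5], 'conf': 0.5}
top grip 0
top shaft 120 [ 0.6418 -0.2324] [0.012 0.117] 0.4 [ 0.636 -0.291  0.058] [ 0.648 -0.174  0.068]
x=-0.0033*y+0.6405
side ring 346 [0.4584 0.0499] [0.056 0.038] 3.3 [0.429 0.031 0.095] [0.487 0.07  0.126]
side ring 287 [0.4623 0.0038] [0.056 0.038] 5.6 [ 0.434 -0.017  0.096] [0.489 0.024 0.126]
side ring 279 [ 0.4668 -0.0482] [0.057 0.053] 4.1 [ 0.437 -0.073  0.095] [ 0.497 -0.021  0.126]
side {'bbox': [294.8, 165.9, 29.7, 45.4], 'conf': 0.62}
side grip 95 [ 0.6753 -0.3676] [0.102 0.088] 89.0 [ 0.631 -0.419  0.066] [ 0.719 -0.316  0.084]
side shaft 184 [ 0.6512 -0.2187] [0.176 0.064] 61.7 [ 0.633 -0.31   0.058] [ 0.719 -0.148  0.075]
x=0.4837*y+0.7620
wrist ring 0
wrist ring 0
wrist ring 0
wrist {'bbox': [362.8, 59.0, 56.3, 268.2], 'conf': 0.88}
wrist grip 903 [ 0.6411 -0.3664] [0.016 0.107] 0.2 [ 0.633 -0.42   0.066] [ 0.649 -0.313  0.08 ]
wrist shaft 2783 [ 0.6665 -0.232 ] [0.063 0.156] 0.2 [ 0.635 -0.31   0.058] [ 0.698 -0.154  0.075]
x=0.2432*y+0.7046
```

View pics/wrist5.png

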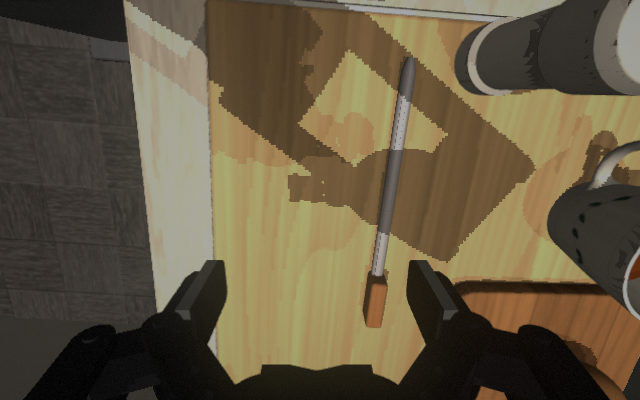

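```bash
cat > rod.py <<'E'
from h import *
st()
c,P=shot("wrist"); x,y,z=[P[...,i] for i in range(3)]
def rect(m,nm):
    Q=P[m]
    if len(Q)<20: print(nm,len(Q));return
    r=cv2.minAreaRect(Q[:,:2].astype(np.float32)); print(nm,len(Q),np.round(r[0],4),np.round(r[1],3),round(r[2],1),np.round(Q.min(0),3),np.round(Q.max(0),3))
rect((x>.6)&(x<.66)&(y<-.25)&(y>-.45)&(z>.0735)&(z<.1),"grip")
m=(x>.61)&(x<.66)&(y<-.13)&(y>-.4)&(z>.058)&(z<.072); rect(m,"shaft+"); Q=P[m&(y>-.29)]; print(np.polyfit(Q[:,1],Q[:,0],1))
rect((x>.655)&(x<.75)&(y<-.25)&(y>-.45)&(z>.058)&(z<.2),"behind")
E
python3 rod.py
```

```text
t 28.85 tcp [ 0.5764 -0.2918  0.1857] yaw 4.28 tilt 0.0 F [-0.2  0.3 -0.1] w 1.002 g 0.0 q [-0.53  0.44  1.41  0.    1.29 -0.61]
grip 775 [ 0.6412 -0.3975] [0.05  0.016] 89.6 [ 0.633 -0.422  0.074] [ 0.649 -0.373  0.08 ]
shaft+ 3124 [ 0.6417 -0.29  ] [0.22  0.015] 89.4 [ 0.633 -0.4    0.058] [ 0.648 -0.18   0.072]
[0.00111557 0.64058431]
behind 833 [ 0.7351 -0.3912] [0.029 0.03 ] 89.8 [ 0.72  -0.406  0.058] [ 0.75  -0.377  0.075]
```

Call:
step_arm([
  [2, -3, 0, -2.5],
  [2, -3.5, 0, -2.2],
  [2, -4, 0, 0],
  [0.5, 0, 0, 0],
  [0, 0, 0, 0],
], fingers=0.6)

```text
t: 29.52
tcp_pos: [0.6416, -0.397, 0.1849]
tool_rot: [-2.229, -2.211, -0.001]
contact_force: [0.3, 1.5, -0.2]
gripper_width: 0.602
grip_force: 0.0
```

Call:
step_arm([
  [0, 0, 0, 0],
  [0, 0, 0, 0],
])

```text
t: 29.78
tcp_pos: [0.6413, -0.3968, 0.1857]
tool_rot: [-2.23, -2.213, 0.0]
contact_force: [0.3, 0.4, 0.7]
gripper_width: 0.6
grip_force: 0.0
```

```bash
python3 rod.py
```

```text
t 29.77 tcp [ 0.6413 -0.3968  0.1857] yaw -0.44 tilt 0.01 F [0.3 0.4 0.7] w 0.6 g 0.0 q [-0.61  0.59  1.14  0.    1.41 -0.6 ]
grip 1058 [ 0.6411 -0.3982] [0.015 0.05 ] 0.0 [ 0.633 -0.423  0.074] [ 0.649 -0.373  0.08 ]
shaft+ 2456 [ 0.6424 -0.3142] [0.124 0.015] 89.1 [ 0.634 -0.376  0.058] [ 0.649 -0.252  0.072]
[-0.00155539  0.64093983]
behind 3878 [ 0.7085 -0.4135] [0.083 0.073] 0.1 [ 0.667 -0.45   0.058] [ 0.75  -0.377  0.2  ]
```

Call:
step_arm([
  [0, -0.1, -4, 0],
  [0, 0, -4, 0],
  [0, 0, -3, 0],
  [0, 0, -1.8, 0],
  [0, 0, 0, 0],
])

```text
t: 30.45
tcp_pos: [0.6408, -0.3982, 0.0559]
tool_rot: [-2.229, -2.21, 0.001]
contact_force: [-0.1, -0.9, -0.5]
gripper_width: 0.602
grip_force: 0.0
```

Call:
step_arm([
  [0, 0, 0, 0],
  [0, 0, 0, 0],
])

```text
t: 30.7
tcp_pos: [0.6428, -0.3997, 0.0593]
tool_rot: [2.229, 2.21, 0.001]
contact_force: [-0.6, 0.3, 0.2]
gripper_width: 0.601
grip_force: 0.0
```

Call:
step_arm([
  [-0.1, 0.1, -0.4, 0],
  [0, 0, 0, 0],
  [0, 0, 0, 0],
])

```text
t: 31.08
tcp_pos: [0.6406, -0.398, 0.0533]
tool_rot: [-2.231, -2.212, 0.0]
contact_force: [1.2, -0.3, 0.8]
gripper_width: 0.597
grip_force: 0.0
```

Call:
step_arm([
  [0, 0, 0, 0],
  [0, 0, 0, 0],
  [0, 0, 0, 0],
  [0, 0, 0, 0],
  [0, 0, 0, 0],
], fingers=0, squeeze=60)

```text
t: 31.7
tcp_pos: [0.6408, -0.3981, 0.0535]
tool_rot: [2.231, 2.212, 0.0]
contact_force: [0.0, 0.0, 1.4]
gripper_width: 0.172
grip_force: 59.5
```

```bash
python3 -c "
from h import *
st()"
```

```text
t 31.7 tcp [ 0.6408 -0.3981  0.0535] yaw -0.49 tilt 0.02 F [0.  0.  1.4] w 0.172 g 59.5 q [-0.61  0.69  1.28 -0.    1.17 -0.6 ]
```

Call:
step_arm([
  [0, 0, 1, 0],
  [0, 0, 3, 0],
  [0, 0, 4, 0],
  [0, 0, 3.5, 0],
  [0, 0, 0, 0],
])

```text
t: 32.33
tcp_pos: [0.6428, -0.3995, 0.1731]
tool_rot: [2.225, 2.206, 0.002]
contact_force: [0.6, 0.4, -0.2]
gripper_width: 0.175
grip_force: 59.3
```

Call:
step_arm([
  [-4, 1.5, 0, 2.4],
  [-4, 1.8, 0, 2.4],
  [-4, 2, 0, 0],
  [-3.3, 2, 0, 0],
  [0, 0, 0, 0],
])

```text
t: 32.95
tcp_pos: [0.4835, -0.322, 0.1668]
tool_rot: [-2.132, -2.298, 0.001]
contact_force: [-0.3, -0.4, -0.9]
gripper_width: 0.177
grip_force: 59.3
```

Call:
step_arm([
  [0, 0, -3, 0],
  [0, 0, -3, 0],
  [0, 0, -2, 0],
  [0, 0, 0, 0],
  [0, 0, 0, 0],
])

```text
t: 33.58
tcp_pos: [0.4884, -0.3255, 0.0884]
tool_rot: [2.136, 2.303, 0.0]
contact_force: [0.7, 0.1, -0.5]
gripper_width: 0.174
grip_force: 59.2
```

```bash
cat > shaft.py <<'E'
from h import *
s=st(); t=s["tcp_pos"]
for n in ("top","side"):
    c,P=shot(n); x,y,z=[P[...,i] for i in range(3)]
    m=(abs(x-t[0])<.05)&(y>t[1]+.055)&(y<-.092)&(z>.072)&(z<.125)
    Q=P[m]; print(n,len(Q))
    if len(Q)<20: continue
    # surface pts -> axis: fit 3D line robustly, offset by radius toward the away-from-camera direction
    v,x0=cv2.fitLine(Q.astype(np.float32),cv2.DIST_HUBER,0,.01,.01).reshape(2,3); v=v*np.sign(v[1])
    d=x0-np.array(c["eye"]); d-=d@v*v; d/=np.linalg.norm(d); ax=x0+d*.0055
    for yy in (-.3,-.2,-.11,-.088): print("  axis at y",yy,np.round(ax+v*(yy-ax[1])/v[1],4))
    print("  ymax",Q[:,1].max(),"slope xz",np.round(v[[0,2]]/v[1],4))
E
python3 shaft.py; python3 - <<'E'
from h import *
c,P=shot("side"); cv2.imwrite("pics/s6.png",cv2.resize(c["pixels"][150:310,250:450,::-1],None,fx=3,fy=3))
E
```

```text
t 33.58 tcp [ 0.4884 -0.3255  0.0884] yaw 4.31 tilt 0.03 F [ 0.7  0.1 -0.5] w 0.174 g 59.2 q [-0.66  0.46  1.66 -0.    1.02 -0.74]
top 388
  axis at y -0.3 [ 0.4871 -0.3     0.0934]
  axis at y -0.2 [ 0.4793 -0.2     0.0925]
  axis at y -0.11 [ 0.4723 -0.11    0.0917]
  axis at y -0.088 [ 0.4706 -0.088   0.0915]
  ymax -0.11041747587574272 slope xz [-0.0779 -0.0087]
side 135
  axis at y -0.3 [ 0.4861 -0.3     0.0953]
  axis at y -0.2 [ 0.4782 -0.2     0.0947]
  axis at y -0.11 [ 0.4711 -0.11    0.0941]
  axis at y -0.088 [ 0.4694 -0.088   0.0939]
  ymax -0.11455497307315787 slope xz [-0.0788 -0.0068]
```

View pics/s6.png

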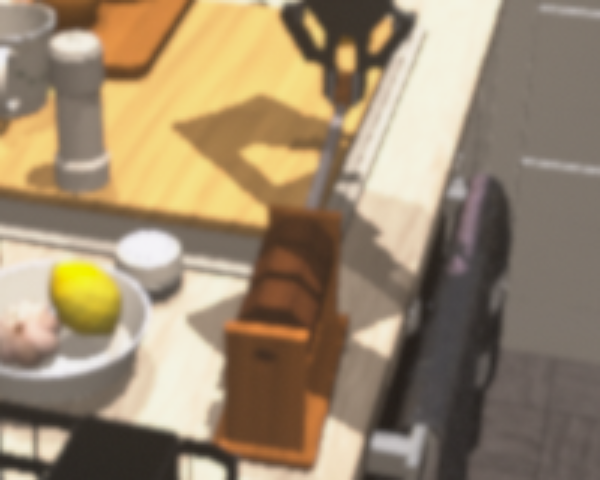

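Call:
step_arm([
  [-0.05, 0, 0.1, 0],
  [-0.08, 1, 0, 0],
  [-0.08, 1, 0, 0],
  [-0.08, 1, 0, 0],
  [-0.08, 1, 0, 0],
])

```text
t: 34.35
tcp_pos: [0.4838, -0.2839, 0.0893]
tool_rot: [-2.136, -2.304, -0.0]
contact_force: [0.2, 0.5, -1.3]
gripper_width: 0.173
grip_force: 59.3
```

```bash
python3 shaft.py
```

```text
t 34.35 tcp [ 0.4838 -0.2839  0.0893] yaw 4.33 tilt 0.01 F [ 0.2  0.5 -1.3] w 0.173 g 59.3 q [-0.61  0.43  1.72  0.    0.99 -0.68]
top 323
  axis at y -0.3 [ 0.4865 -0.3     0.094 ]
  axis at y -0.2 [ 0.4782 -0.2     0.0935]
  axis at y -0.11 [ 0.4707 -0.11    0.093 ]
  axis at y -0.088 [ 0.4689 -0.088   0.0929]
  ymax -0.09304714920683568 slope xz [-0.0832 -0.0055]
side 104
  axis at y -0.3 [ 0.4836 -0.3     0.0951]
  axis at y -0.2 [ 0.4758 -0.2     0.0949]
  axis at y -0.11 [ 0.4687 -0.11    0.0947]
  axis at y -0.088 [ 0.467  -0.088   0.0946]
  ymax -0.11274182950414224 slope xz [-0.0781 -0.0024]
```

Call:
step_arm([
  [0.04, 1.2, 0, 0],
  [-0.05, 1.2, 0, 0],
  [-0.08, 1.2, 0, 0],
  [-0.08, 1.2, 0, 0],
  [-0.08, 1.2, 0, 0],
])

```text
t: 35.08
tcp_pos: [0.4814, -0.2241, 0.0893]
tool_rot: [-2.136, -2.304, 0.0]
contact_force: [-0.4, 0.5, -0.2]
gripper_width: 0.177
grip_force: 59.3
```

Call:
step_arm([
  [-0.09, 1.2, 0, 0],
  [-0.09, 1.2, 0, 0],
  [-0.09, 1.2, 0, 0],
  [0, 0, 0, 0],
])

```text
t: 35.58
tcp_pos: [0.4784, -0.1879, 0.0893]
tool_rot: [-2.135, -2.304, 0.0]
contact_force: [-1.0, -0.8, -1.9]
gripper_width: 0.177
grip_force: 59.3
```

```bash
python3 shaft.py
```

```text
t 35.58 tcp [ 0.4784 -0.1879  0.0893] yaw 4.38 tilt 0.04 F [-1.  -0.8 -1.9] w 0.177 g 59.3 q [-0.46  0.38  1.82  0.    0.95 -0.53]
top 0
side 22
  axis at y -0.3 [ 0.4693 -0.3     0.081 ]
  axis at y -0.2 [ 0.472  -0.2     0.0892]
  axis at y -0.11 [ 0.4745 -0.11    0.0965]
  axis at y -0.088 [ 0.4751 -0.088   0.0983]
  ymax -0.1107250273463074 slope xz [0.0274 0.0813]
```

Call:
step_arm([
  [-0.08, 1, 0, 0],
  [-0.08, 1, 0, 0],
  [-0.08, 1, 0, 0],
  [-0.08, 1, 0, 0],
  [-0.08, 1, 0, 0],
])

```text
t: 36.3
tcp_pos: [0.4747, -0.1382, 0.0893]
tool_rot: [-2.136, -2.304, -0.0]
contact_force: [-0.5, 0.8, -1.8]
gripper_width: 0.172
grip_force: 59.3
```

Call:
step_arm([
  [-0.08, 1, 0, 0],
  [-0.08, 0.8, 0, 0],
  [-0.05, 0.5, 0, 0],
  [0, 0, 0, 0],
  [0, 0, 0, 0],
])

```text
t: 36.92
tcp_pos: [0.4729, -0.1162, 0.0894]
tool_rot: [2.136, 2.303, 0.0]
contact_force: [0.8, -0.1, -1.6]
gripper_width: 0.176
grip_force: 59.3
```

Call:
step_arm([
  [-0.02, 0.3, 0, 0],
  [-0.02, 0.2, 0, 0],
  [-0.02, 0.2, 0, 0],
  [0, 0.1, 0, 0],
  [0, 0, 0, 0],
])

```text
t: 37.55
tcp_pos: [0.4721, -0.1079, 0.0893]
tool_rot: [-2.136, -2.304, 0.0]
contact_force: [-0.0, -0.2, -0.6]
gripper_width: 0.174
grip_force: 59.3
```

```bash
python3 -c "
from h import *
st()"
```

```text
t 37.55 tcp [ 0.4721 -0.1079  0.0893] yaw 4.32 tilt 0.0 F [-0.  -0.2 -0.6] w 0.174 g 59.3 q [-0.31  0.34  1.88 -0.    0.92 -0.39]
```

Call:
step_arm([
  [0, 0.1, 0, 0],
  [0, 0.1, 0, 0],
  [-0.02, 0.1, 0, 0],
  [0, 0, 0, 0],
])

```text
t: 38.05
tcp_pos: [0.4722, -0.1077, 0.0894]
tool_rot: [2.132, 2.302, -0.005]
contact_force: [-2.0, -10.3, -2.5]
gripper_width: 0.177
grip_force: 59.1
```

Call:
step_arm([
  [0, 0.1, 0, 0],
  [0, 0.1, 0, 0],
  [0, 0, 0, 0],
])

```text
t: 38.42
tcp_pos: [0.4723, -0.1077, 0.0895]
tool_rot: [2.129, 2.302, -0.009]
contact_force: [-2.7, -17.5, -3.5]
gripper_width: 0.174
grip_force: 59.0
```

Call:
step_arm([
  [0, -0.4, 0, 0],
  [0, 0, -0.2, 0],
  [0, 0, -0.1, 0],
  [0, 0, 0, 0],
  [0, 0, 0, 0],
])

```text
t: 39.05
tcp_pos: [0.4728, -0.1077, 0.0865]
tool_rot: [2.134, 2.303, -0.0]
contact_force: [1.3, -5.6, 0.8]
gripper_width: 0.175
grip_force: 59.5
```

Call:
step_arm([
  [0, 0, 0, 0],
  [0, 0, 0, 0],
  [0, 0, 0, 0],
  [0, 0, 0, 0],
], fingers=0.6)

```text
t: 39.55
tcp_pos: [0.4718, -0.1067, 0.0862]
tool_rot: [-2.136, -2.303, -0.0]
contact_force: [-1.0, 0.1, 0.8]
gripper_width: 0.601
grip_force: 0.0
```

Call:
step_arm([
  [0, 0, 2, 0],
  [0, 0, 4, 0],
  [0, 0, 4, 0],
  [0, -4, 0, 0],
  [0, -6, 0, 0],
])

```text
t: 40.17
tcp_pos: [0.4724, -0.2067, 0.1874]
tool_rot: [2.132, 2.306, 0.002]
contact_force: [0.7, 0.2, 0.1]
gripper_width: 0.602
grip_force: 0.0
```

Call:
step_arm([
  [0, -6, 0, 0],
  [0, -6, 0, 0],
  [0, 0, 0, 0],
  [0, 0, 0, 0],
  [0, 0, 0, 0],
])

```text
t: 40.8
tcp_pos: [0.4716, -0.3254, 0.1861]
tool_rot: [-2.134, -2.304, -0.0]
contact_force: [-0.3, 0.0, 0.7]
gripper_width: 0.604
grip_force: 0.0
```

```bash
python3 - <<'E'
from h import *
st()
def rect(P,m,nm):
    Q=P[m]
    if len(Q)<10: print(nm,len(Q));return
    r=cv2.minAreaRect(Q[:,:2].astype(np.float32)); print(nm,len(Q),np.round(r[0],4),np.round(r[1],3),round(r[2],1),np.round(Q.min(0),3),np.round(Q.max(0),3))
I=[]
for n in ("top","side"):
    c,P=shot(n); x,y,z=[P[...,i] for i in range(3)]; I.append(c["pixels"])
    rect(P,(x>.43)&(x<.51)&(y>-.16)&(y<-.09)&(z>.078)&(z<.14),n+" grip")
    rect(P,(x>.43)&(x<.49)&(y>.096)&(y<.13)&(z>.07)&(z<.14),n+" tip")
    rect(P,(x>.43)&(x<.5)&(y>-.077)&(y<-.015)&(z>.095)&(z<.14),n+" ring3")
a=cv2.resize(I[0][190:290,180:340],None,fx=2.5,fy=2.5); b=cv2.resize(I[1][170:310,240:400],None,fx=2.5,fy=2.5)
o=np.zeros((350,800,3),np.uint8);o[:250,:400]=a;o[:,400:]=b;cv2.imwrite("pics/end.png",o[...,::-1])
E
```

```text
t 40.8 tcp [ 0.4716 -0.3254  0.1861] yaw 4.38 tilt 0.08 F [-0.3  0.   0.7] w 0.604 g 0.0 q [-0.68  0.34  1.57  0.    1.23 -0.75]
top grip 175 [ 0.4713 -0.1131] [0.019 0.044] 4.2 [ 0.46  -0.136  0.088] [ 0.482 -0.091  0.113]
top tip 20 [0.4568 0.1024] [0.01  0.009] 89.1 [0.452 0.097 0.091] [0.461 0.107 0.097]
top ring3 498 [ 0.4685 -0.0455] [0.058 0.065] 4.0 [ 0.437 -0.076  0.095] [ 0.5   -0.015  0.126]
side grip 50 [ 0.4679 -0.1149] [0.016 0.039] 5.7 [ 0.459 -0.135  0.097] [ 0.475 -0.095  0.112]
side tip 37 [0.465  0.0981] [0.014 0.036] 63.5 [0.45  0.096 0.072] [0.484 0.11  0.12 ]
side ring3 345 [ 0.4667 -0.0459] [0.06  0.063] 2.2 [ 0.436 -0.077  0.095] [ 0.498 -0.015  0.126]
```

View pics/end.png

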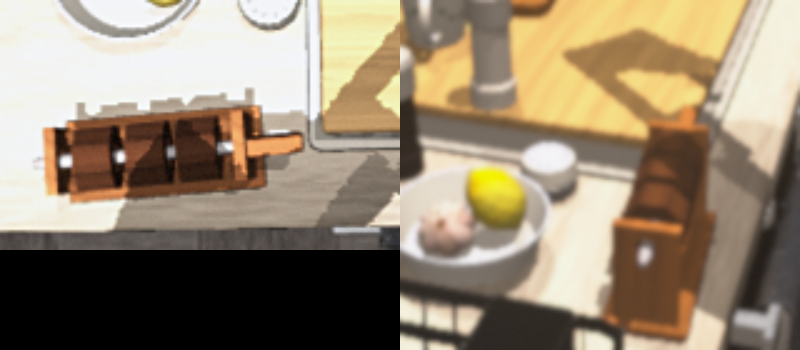

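The rod passes through both boards and all three rings with its grip against the right-hand board. The lemon and garlic are in the bowl, and the robot is clear of everything.

```bash
python3 -c "
from station import robot
print(robot.hand_in())"
```

```text
the job is handed in; nothing more can be done
None
```

The job is done and handed in at about 41 s: lemon and garlic in the bowl, all three rings present laid in the trough, the rod pushed through until its grip met the stand and let go, and the salt mill left untouched.

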